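Start and run home the flange nut on the tart press

TASK

The die of the tart press needs its holding nut back: lift the big flange nut off the counter and set it level over the stud, flange down. The thread only takes if you back the nut off (anticlockwise from above) under light pressure until it drops in; then turn it clockwise until its flange sits fully home, flat on the die (it need not be tightened), and let go. Use gentle force so nothing jams, and leave the other things on the counter where they are.

Things in the scene. Friction and masses are not known exactly. Their poses are not given: they have to be found in the camera images.
- nut: loose steel flange nut, 160 g (varies 30 %), flange down on the counter, 38 mm high: hexagon 54 mm across flats from 6 mm up, on a round flange 68 mm in diameter, 6 mm high. Origin: centre of the underside; z up its axis; flats face 0, 60, 120... degrees from its x axis
- nut_pins (a point): on the nut's axis 10 mm above its underside, axes as the nut's. The nut's through hole is 41 mm wide; at this height three round pins 5 mm thick (its inner thread) stick in radially to 14 mm from the axis, at 0, 120 and 240 degrees from x
- press: foot and lower die of a tart press, fixed to the counter: round grey foot 132 mm in diameter with two flat ears along its y axis (186 mm over both, bolts up to 18 mm high), on it a fluted aluminium die 108 mm in diameter, its flat top 28 mm above the counter. The fixed steel stud in its middle counts as part of it. Origin: centre of the underside, z up
- seat (a point): point on the stud's axis level with the die's flat top, where the nut's underside ends up. Stud: core 25 mm in diameter, three-start right-hand thread 37 mm in diameter. The nut is set on from above, pins first meeting the thread
- stud_tip (a point): top of the stud on its axis, 40 mm above the die: blunt end 12 mm in diameter, a cone widening to the 25 mm core 12 mm below; it guides the nut's pins on to the axis
- crests (a point): on the stud's axis at the height of the three flat crests of the thread, 21.5 mm above the die; nut pins resting on them hold its underside 14 mm above the die. Each crest takes 80 degrees, then a 40 degree gap, three of each; where they lie round the stud differs every time, is not reported and does not follow the point's axes
- blunt_ends (a point): on the stud's axis, 24.5 mm above the die: top of the steps, 3 mm above the crests and 10 degrees wide, at the clockwise end of each crest just before the next gap. They stop pins turned clockwise too early. Pins landing on them (nut 17 mm above the die) step 3 mm down when backed off; pins caught on their edge from the gap's side will not turn back: ease them clockwise 10 degrees
- groove (a point): on the axis, 12 mm above the die: floor of the gaps. Backed off (120 degrees at most) with light pressure, the nut falls in: underside 4.5 mm above the die, about 20 degrees of play to a wall. Turned clockwise the pins run under the crests down a ramp of 6 mm in 72 degrees (about 2 mm play) until the flange meets the die after 45 to 75 degrees; some 25 more are free, then a hard wall
- shaker: loose glass shaker, 44 mm in diameter, 90 mm high, behind the nut and the press; origin: centre of underside
- muffin: loose muffin, 79 mm wide, 75 mm high, at the left; origin: centre of underside
- cup: loose white cup, 86 x 118 mm, 61 mm high, at the right; origin: centre of underside
- croissant: loose croissant, 116 x 71 mm, 50 mm high, at the right near the front; origin: centre of underside
- scraper: loose steel dough scraper with a wooden grip lying at the left, 134 x 142 mm, 14 mm high; origin: centre of underside
Things that resemble listed ones, but are neither listed nor needed, are in the scene too. What is shaped like the nut but red is not meant.

How it is judged:
By the outcome, as a careful person would: the job done as asked, in the order asked, and still so for the second after the job is handed in, with the robot touching nothing.
It also fails if it takes over 54 s, if anything falls off the work surface, if the arm or the gripper's body presses on something with over 40 N, if the wrist force passes 120 N, or if a joint passes its speed limit or range.

ROBOT

A 6-joint arm with a two-finger parallel gripper is mounted at the origin on a cart in front of the work surface, level with it; the furniture and walls round the work are solid. World frame = base frame: x ahead of the robot, y to its left, z up, the work surface at z = 0. Lengths are in m, angles in rad, forces in N, time in s.
With the tool pointing down it reaches from about 0.35 to 0.975 m from the base axis. Payload 4.9 kg.
Tool frame: the origin (TCP) lies on the centre line of the jaws, within the pads' length; the fingertips stand manip.tip_reach ahead of it and the grasp point (between the pads) is the TCP (manip.tip_reach is the distance from the TCP to the fingertips, in m); z points along the fingers, y is the line along which they close (so a half turn about z gives the same grasp; the last joint's range is limited). The gripper opens to 85 mm and grips with 20 to 120 N. Pads are 22 mm wide; open, the fingers measure 114 mm over their backs; the gripper's body (76 mm by 85 mm) begins 54 mm behind the grasp point. The pads swing forward as they close: fully open they stand 13 mm farther back than shut.
Start: joints at [1.137, 0.053, 1.613, -0, 1.476, -0.119], TCP at [0.194, 0.594, 0.225] pointing down, gripper open.
Joint ranges: [-3.01, 3.01], [-1.01, 2.22], [0.06, 2.58], [-1.02, 4.17], [0.09, 2.62], [-3.14, 3.14]. Speed limits (rad/s): [2.57, 2.57, 3.14, 3.14, 3.14, 3.14].

INTERFACE

Orientations are given as a unit quaternion [w, x, y, z].
In Python, from plant import manip gives the robot as it stands. The module is installed in compiled form; this text tells all that it offers.
- The arm moves only by the tool move_arm, never from a script. Its argument "rows" is a list of rows, each a list of 7 numbers: the shift along the tool's x, y, z in cm, then the turn, a rotation vector about the tool's x, y, z in degrees, then the opening, from -1 (shut) to 1 (fully open). In form: [[tx, ty, tz, ax, ay, az, jaw], ...]. A call has 1 to 20 rows; each row shifts and turns the commanded pose from where the row before left it, along the tool's axes as they then stand; what a row does not reach is not made up. A row lasts 1/12 s, in which the tool goes at most 41.7 mm and 7.16 degrees, less where a joint would pass 70% of its speed; a pose out of reach is approached as far as the arm can. A call is refused whole if a number of a shift passes 4.17 or a number of a turn 7.16, either way. A call with a gripper value outside its range is refused whole. The fingers move at their own pace and stop on an object; the grip force is fixed at half the most. Time passes only in rows, so rows that do not move let the fingers close. It gives the time, the measured TCP pose, the force, the opening and the grip force at its end, in the units of the state.
- manip.state(): the state, without advancing time (a new reading comes with each control period).
- manip.grab_frame(name): name is "scene" or "top" or "wrist"; returns a dict with "img" (480x640x3 uint8, blue, green, red), "mtx" (3x3 intrinsics, pixels), "k1" (the pictures are not rectified: a ray, as slopes to the right and down, at radius r is drawn at 1 + k1 r^2 times it, then the intrinsics apply), "R" (3x3) and "t" (3): a world point X has camera coordinates R X + t. Camera axes: x right, y down, z forward; pixel columns grow to the right and rows downward; lengths in m; the calibration is good to about 2 mm. A picture is of the moment at which its call begins. There is no depth.
- manip.job_done(): hands the job in; it is judged then, once.
The state is a dict: "time": time; "joint_pos": joint angles; "joint_vel": joint speeds; "joint_efforts": joint torques, N m; "tool_pos": TCP position; "tool_rot": TCP orientation; "contact_force": force on the tool from outside, world axes, zero at the start; "ft_torque": the same for the moment, N m; "gripper_width": opening from 0.0 (shut) to 1.0 (fully open); "grasp_force": force on a finger pad.
Only numpy, scipy, OpenCV 4.12 (cv2) and the standard library are available. Lean on these libraries where they do the work, as an engineer would, in place of code of your own. Each camera call takes 0.05 s, during which the arm holds its last target. There are 200 camera calls.

## Working session

There is one attempt and no reset: what is moved stays moved. The work goes in short steps, Python scripts to look and compute and a tool call to move; the robot and the scene stay as the last step left them, time stands still between calls to the robot, and variables do not carry over. Pictures are saved under pics/ and viewed, at most 10 in all, crops included, and the job is handed in when it is done.

Besides the shell and the picture viewer there is one more tool, called after "Request:" by a JSON object that holds its "method" and its "body", one argument or row to a line. move_arm: Moves the arm, as the interface text tells. Its arguments: {"type":"object","properties":{"rows":{"type":"array","items":{"type":"array","items":{"type":"number"}}}},"required":["rows"]}

```bash
mkdir -p pics
python3 - <<'E'
from plant import manip
import cv2
s=manip.state();print(s, manip.tip_reach)
for n in("scene","top"):
    f=manip.grab_frame(n);cv2.imwrite(f"pics/{n}0.png",f["img"]);print(n,f["mtx"],f["k1"],f["R"],f["t"])
E
```

```text
{'time': 0.0, 'joint_pos': array([ 1.13702961e+00,  5.33266104e-02,  1.61429989e+00,  8.11587940e-06,
        1.47597993e+00, -1.19001791e-01]), 'joint_vel': array([-1.23676050e-04,  3.53671331e-04, -1.36692692e-03,  2.96074326e-05,
       -1.30351914e-03,  1.16487500e-03]), 'joint_efforts': array([ 1.46449594e-03, -3.93670249e+01, -3.70186293e+01,  7.36181300e-05,
        6.58624631e-03,  1.47062991e-05]), 'tool_pos': array([0.19322633, 0.59371573, 0.22357825]), 'tool_rot': array([-2.78645428e-04,  1.56733866e-01,  9.87640360e-01, -9.67575880e-04]), 'contact_force': array([-0.71374629, -0.25401634,  0.28690766]), 'ft_torque': array([-0.010915  , -0.05992725, -0.01154657]), 'grasp_force': 0.0, 'gripper_width': 1.0009842104511235} 0.019
scene [[449.75971003   0.         314.64008564]
 [  0.         449.75971003 237.48899787]
 [  0.           0.           1.        ]] -0.0257258445955366 [[ 0.8316309  -0.55532046  0.0030396 ]
 [-0.28660175 -0.43388137 -0.85417   ]
 [ 0.4756569   0.70948301 -0.51998497]] [-0.45309842  0.19549056  0.92508649]
top [[546.51488489   0.         326.95731871]
 [  0.         546.51488489 239.341124  ]
 [  0.           0.           1.        ]] -0.12297931393762858 [[ 3.75492192e-03 -9.99992949e-01 -4.55712521e-05]
 [-9.73789602e-01 -3.64616575e-03 -2.27421450e-01]
 [ 2.27419680e-01  8.98326598e-04 -9.73796427e-01]] [0.0153862  0.54676735 1.23288859]
```

View pics/scene0.png

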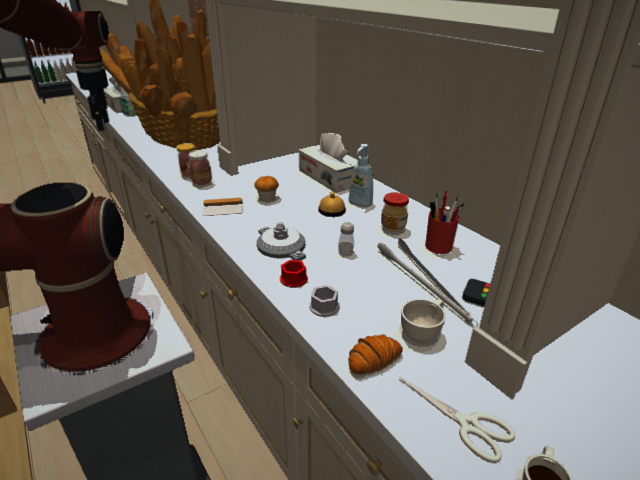

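View pics/top0.png

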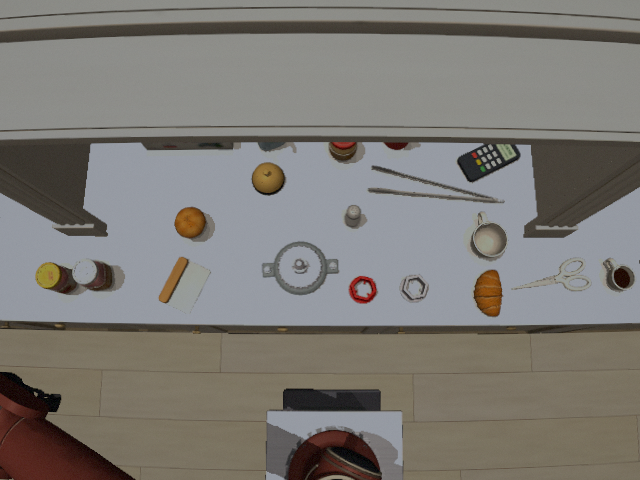

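The overview shows the press at about (300,267) in the top picture, the red decoy at (363,290), and the steel nut at (414,288). In the scene picture the nut is at (324,299) and the press at (281,240). I'll enlarge both.

```bash
cat > h.py <<'E'
import numpy as np, cv2
def world(f,uv,z):
    K=f["mtx"];p=cv2.undistortPoints(np.array([[uv]],float),K,np.array([f["k1"],0,0,0.]))[0,0]
    # forward model r*(1+k1 r^2): same as OpenCV
    d=f["R"].T@np.array([p[0],p[1],1]);c=-f["R"].T@f["t"]
    return c+d*(z-c[2])/d[2]
def pix(f,X):
    r,_=cv2.Rodrigues(f["R"]);return cv2.projectPoints(np.atleast_2d(np.array(X,float)),r,f["t"],f["mtx"],np.array([f["k1"],0,0,0.]))[0][:,0]
E
python3 - <<'E'
import cv2,numpy as np
t=cv2.imread("pics/top0.png");s=cv2.imread("pics/scene0.png")
a=cv2.resize(t[265:310,390:440],None,fx=8,fy=8,interpolation=2)  #400x360
b=cv2.resize(t[235:300,260:340],None,fx=5,fy=5,interpolation=2) #400x325
c=cv2.resize(s[275:325,300:350],None,fx=8,fy=8,interpolation=2)[:,:400]
d=np.zeros((600,800,3),np.uint8);d[:360,:400]=a;
d[:325,400:]=b;d[360:,:400]=cv2.resize(s[280:320,300:350],(400,240),interpolation=2)[:240]
d[325:575,400:]=cv2.resize(s[215:265,245:325],(400,250),interpolation=2)
cv2.imwrite("pics/c1.png",d)
E
```

```text
(no output)
```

View pics/c1.png

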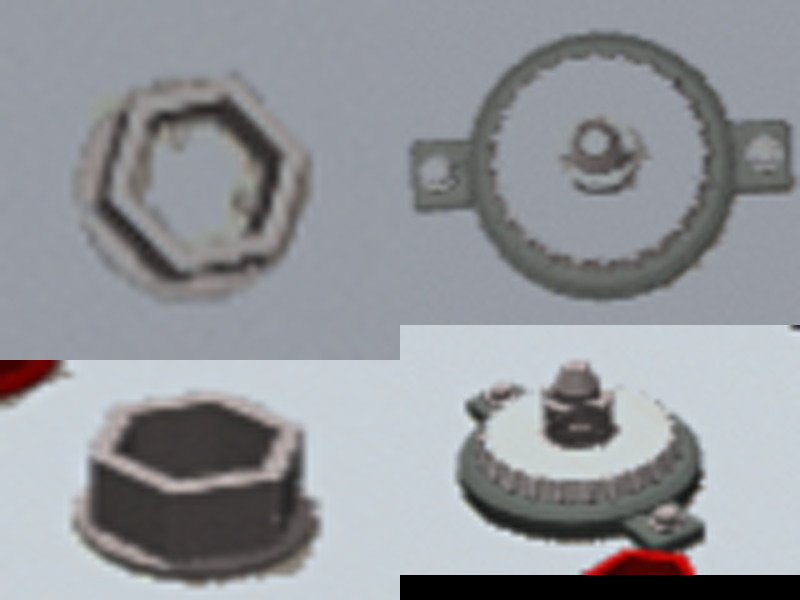

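The crops show the nut's hexagon, with a rim corner at about (418.5,275) in the top picture. The stud tip is at about (299.5,262.5) and the die outline is centred near (300.5,267). Next is a pose fit on the corner pixels, drawn back as an overlay.

```bash
cat > fit.py <<'E'
from h import *; from plant import manip; from scipy.optimize import least_squares
T=manip.grab_frame("top");S=manip.grab_frame("scene")
tv=np.array([(135,105),(235,75),(308,177),(270,258),(180,270),(108,190)])/8+[389.5,264.5]
sv=(np.array([(120,408),(205,393),(300,430),(285,478),(168,490),(92,458)])-[0,360])/[8,6]+[299.5,279.5]
def hexv(p,z=.038):
    a=p[2]+np.radians(30+60*np.arange(6));r=.027/np.cos(np.pi/6)
    return np.c_[p[0]+r*np.cos(a),p[1]+r*np.sin(a),np.full(6,z)]
def near(q,m): return np.array([ (m-x)[np.argmin(((m-x)**2).sum(1))] for x in q]).ravel()
for name,fs in (("top",[(T,tv)]),("scene",[(S,sv)]),("both",[(T,tv),(S,sv)])):
    best=None
    for th in np.radians(range(0,60,10)):
        p0=[*world(T,tv.mean(0),.038)[:2],th]
        r=least_squares(lambda p:np.concatenate([near(q,pix(f,hexv(p))) for f,q in fs]),p0,x_scale=[.01,.01,.3])
        if best is None or r.cost<best.cost: best=r
    print(name,best.x[:2],np.degrees(best.x[2])%60,"rms px",np.sqrt(2*best.cost/len(best.fun)))
def cb(x,y): return (259.5+(x-400)/5,234.5+y/5)
def cs(x,y): return (244.5+(x-400)/5,214.5+(y-325)/5)
print("tip top",world(T,cb(597,138),.068),"tip scene",world(S,cs(577,367),.068))
for p in((487,160),(717,160),(602,50),(602,272)): print("die edge",world(T,cb(*p),.028))
print("die scene",[world(S,cs(*p),.028) for p in((480,437),(683,437))])
c=-T["R"].T@T["t"];print(c)
E
python3 fit.py
```

```text
top [ 0.43719601 -0.1931218 ] 8.982321566005098 rms px 0.8264482311777355
scene [ 0.43962354 -0.19349138] 14.24026827694673 rms px 0.7343175748601785
both [ 0.43839903 -0.19355177] 11.380456514454487 rms px 0.9489169484748868
tip top [0.4905968  0.08288815 0.068     ] tip scene [0.48944687 0.08165563 0.068     ]
die edge [0.48715252 0.13796304 0.028     ]
die edge [0.4876367  0.02699319 0.028     ]
die edge [0.54174728 0.08323265 0.028     ]
die edge [0.43303105 0.0816648  0.028     ]
die scene [array([0.44265725, 0.10665424, 0.028     ]), array([0.53282818, 0.04709219, 0.028     ])]
[0.25199546 0.01627215 1.32492983]
```

Request:
{"method": "move_arm", "body": {
  "rows": [
    [-2.73,-2.45,0,0,0,0,1],
    [-2.73,-2.45,0,0,0,0,1],
    [-2.73,-2.45,0,0,0,0,1],
    [-2.73,-2.45,0,0,0,0,1],
    [-2.73,-2.45,0,0,0,0,1],
    [-2.73,-2.45,0,0,0,0,1],
    [-2.73,-2.45,0,0,0,0,1],
    [-2.73,-2.45,0,0,0,0,1],
    [-2.73,-2.45,0,0,0,0,1],
    [-2.73,-2.45,0,0,0,0,1],
    [-2.73,-2.45,0,0,0,0,1],
    [-2.73,-2.45,0,0,0,0,1],
    [-2.73,-2.45,0,0,0,0,1],
    [-2.73,-2.45,0,0,0,0,1]
  ]
}}

```text
time: 1.37
tool_pos: [0.4512, 0.1481, 0.2248]
tool_rot: [0.0, 0.157, 0.988, 0.0]
contact_force: [0.1, 0.6, -0.0]
gripper_width: 1.002
grasp_force: 0.0
```

Request:
{"method": "move_arm", "body": {
  "rows": [
    [-1.06,-3.67,0.5,0,0,0,1],
    [-1.06,-3.67,0.5,0,0,0,1],
    [-1.06,-3.67,0.5,0,0,0,1],
    [-1.06,-3.67,0.5,0,0,0,1],
    [-1.06,-3.67,0.5,0,0,0,1],
    [-1.06,-3.67,0.5,0,0,0,1],
    [-1.06,-3.67,0.5,0,0,0,1],
    [-1.06,-3.67,0.5,0,0,0,1],
    [-1.06,-3.67,0.5,0,0,0,1],
    [0,0,0,0,0,6.8,1],
    [0,0,0,0,0,6.8,1],
    [0,0,0,0,0,6.8,1],
    [0,0,0,0,0,6.8,1],
    [0,0,0,0,0,6.8,1],
    [0,0,0,0,0,6.8,1],
    [0,0,0,0,0,6.8,1],
    [0,0,0,0,0,6.8,1],
    [0,0,0,0,0,6.8,1],
    [0,0,0,0,0,0,1]
  ]
}}

```text
time: 2.95
tool_pos: [0.439, -0.1937, 0.1796]
tool_rot: [-0.0, 0.638, 0.77, -0.0]
contact_force: [-0.1, 0.2, -0.3]
gripper_width: 1.003
grasp_force: 0.0
```

Run:
```python
from h import *; from plant import manip
from scipy.spatial.transform import Rotation as R
s=manip.state();print(s['time'],s['tool_pos'],s['contact_force'],s['joint_pos']);q=s['tool_rot'];print(R.from_quat([*q[1:],q[0]]).as_matrix())
f=manip.grab_frame("wrist");cv2.imwrite("pics/w1.png",f["img"]);print(f["R"],f["t"],f["mtx"],f["k1"]);print(pix(f,[(.438,-.1935,0.038)]))
import pickle;pickle.dump(f,open("w1.pkl","wb"))
```

```text
2.95 [ 0.43902429 -0.19372954  0.1796064 ] [-0.14602784  0.22542462 -0.3424222 ] [-5.70827352e-01 -2.74226387e-01  1.99008974e+00  9.72941945e-06
  1.42605428e+00 -7.56828961e-01]
[[-1.84929548e-01  9.82751744e-01 -2.68261110e-04]
 [ 9.82751754e-01  1.84929600e-01  1.83701948e-04]
 [ 2.30142829e-04 -2.29662158e-04 -9.99999947e-01]]
[[ 0.98282832  0.18451817 -0.00123891]
 [ 0.17675162 -0.93948976  0.29345845]
 [ 0.05298447 -0.28863825 -0.95597103]] [-0.39607162 -0.28521551  0.25563062] [[370.83892327   0.         311.1518171 ]
 [  0.         370.83892327 237.09419512]
 [  0.           0.           1.        ]] 0.02436024832429073
[[309.48103676 218.62881846]]
```

View pics/w1.png

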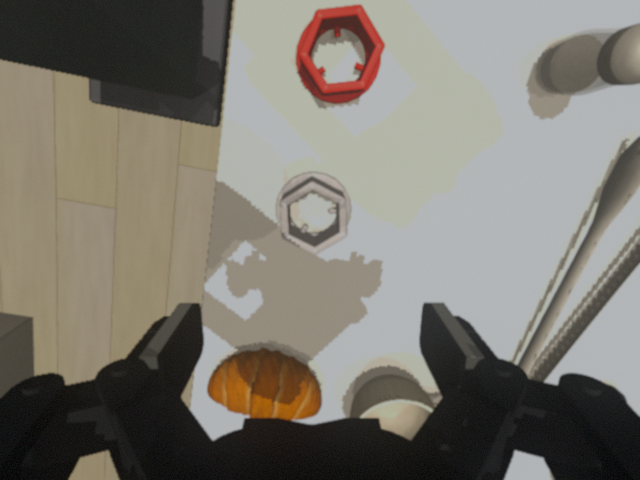

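The nut sits at about (314,212), with vertical left and right flats that nearly match the jaw line. I'll enlarge it for a refined fit.

Run:
```python
import cv2
w=cv2.imread("pics/w1.png");cv2.imwrite("pics/c2.png",cv2.resize(w[165:255,265:365],None,fx=6,fy=6,interpolation=2))
```

```text
(no output)
```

View pics/c2.png

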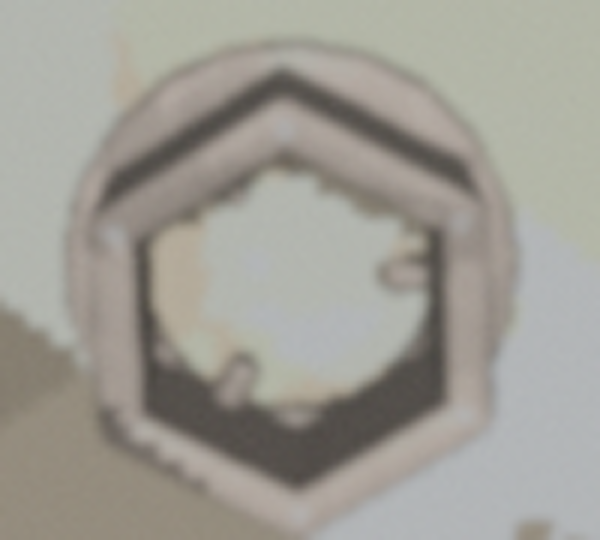

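Run:
```python
from h import *; import pickle; from scipy.optimize import least_squares
f=pickle.load(open("w1.pkl","rb"))
v=np.array([(285,90),(482,198),(488,420),(305,538),(105,415),(100,215)])/6+[264.5,164.5]
def hexv(p,z=.038):
    a=p[2]+np.radians(30+60*np.arange(6));r=.027/np.cos(np.pi/6)
    return np.c_[p[0]+r*np.cos(a),p[1]+r*np.sin(a),np.full(6,z)]
def near(q,m): return np.array([(m-x)[np.argmin(((m-x)**2).sum(1))] for x in q]).ravel()
r=least_squares(lambda p:near(v,pix(f,hexv(p))),[.438,-.193,np.radians(11)],x_scale=[.01,.01,.3])
print(r.x[:2],np.degrees(r.x[2]),r.fun)
fl=np.array([(68,260),(520,270),(290,40)])/6+[264.5,164.5]
print([world(f,x,.006) for x in fl])
```

```text
[ 0.44098034 -0.19179367] 12.283583546009652 [ 0.43867568 -1.13756134  2.30783204 -0.34596918  1.31122395  0.42336128
 -0.80359618 -0.33851904 -1.02356136  3.05747236 -2.27263652 -1.25233152]
[array([ 0.40822746, -0.19733141,  0.006     ]), array([ 0.47409776, -0.18648245,  0.006     ]), array([ 0.4344446 , -0.15965942,  0.006     ])]
```

Request:
{"method": "move_arm", "body": {
  "rows": [
    [0.12,0.18,1.8,0,0,-1,1],
    [0,0,2.4,0,0,0,1],
    [0,0,2.4,0,0,0,1],
    [0,0,2.4,0,0,0,1],
    [0,0,2.4,0,0,0,1],
    [0,0,2.0,0,0,0,1],
    [0,0,1.0,0,0,0,1],
    [0,0,0.6,0,0,0,1],
    [0,0,0,0,0,0,1],
    [0,0,0,0,0,0,-1],
    [0,0,0,0,0,0,-1],
    [0,0,0,0,0,0,-1],
    [0,0,0,0,0,0,-1],
    [0,0,0,0,0,0,-1],
    [0,0,0,0,0,0,-1],
    [0,0,0,0,0,0,-1],
    [0,0,0,0,0,0,-1],
    [0,0,0,0,0,0,-1]
  ]
}}

```text
time: 4.5
tool_pos: [0.4404, -0.1921, 0.0295]
tool_rot: [-0.0, 0.631, 0.776, -0.0]
contact_force: [0.1, -0.2, 0.1]
gripper_width: 0.002
grasp_force: 0.0
```

The jaws shut fully without gripping anything, so I'll look.

Run:
```python
from h import *; from plant import manip
print(manip.state()['gripper_width'],manip.state()['contact_force'])
f=manip.grab_frame("wrist");T=manip.grab_frame("top");S=manip.grab_frame("scene")
d=np.zeros((600,800,3),np.uint8)
d[:360,:480]=cv2.resize(f["img"],(480,360))
d[:320,480:]=cv2.resize(T["img"][250:330,374:454],(320,320),interpolation=2)
d[360:,:480]=cv2.resize(S["img"][250:340,270:450],(480,240),interpolation=2)
cv2.imwrite("pics/x1.png",d)
```

```text
0.001695737600203356 [ 0.11443173 -0.1973007   0.10151053]
```

View pics/x1.png

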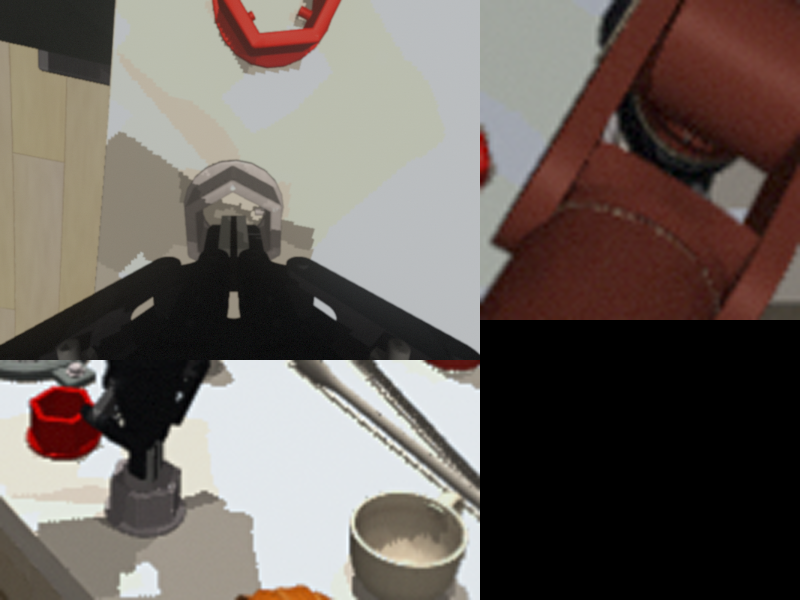

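The jaws are shut and inside the nut's ring: the tips are at about (232,220) in the wrist panel, with the rim round them. I'll rise straight up, reopen, and compare the nut with the earlier wrist image numerically.

Request:
{"method": "move_arm", "body": {
  "rows": [
    [0,0,-0.5,0,0,0,-1],
    [0,0,-1.0,0,0,0,-1],
    [0,0,-2.0,0,0,0,-1],
    [0,0,-2.5,0,0,0,-1],
    [0,0,-3,0,0,0,-1],
    [0,0,-3,0,0,0,1],
    [0,0,-3,0,0,0,1],
    [0,0,0,0,0,0,1],
    [0,0,0,0,0,0,1],
    [0,0,0,0,0,0,1],
    [0,0,0,0,0,0,1]
  ]
}}

```text
time: 5.57
tool_pos: [0.4399, -0.1918, 0.1784]
tool_rot: [-0.001, 0.631, 0.776, -0.0]
contact_force: [0.0, -0.3, -0.1]
gripper_width: 0.844
grasp_force: 0.0
```

Run:
```python
from h import *; from plant import manip; import pickle
f=manip.grab_frame("wrist");pickle.dump(f,open("w2.pkl","wb"));g=pickle.load(open("w1.pkl","rb"))
print(manip.state()['gripper_width'],manip.state()['tool_pos'])
print("expect nut px shift",pix(f,[(.440,-.1925,.02)])-pix(g,[(.440,-.1925,.02)]))
d=np.zeros((480,800,3),np.uint8)
d[:,:640]=f["img"]; cv2.imwrite("pics/w2.png",d[:, :640])
cv2.imwrite("pics/c3.png",cv2.resize(f["img"][150:270,255:375],None,fx=5,fy=5,interpolation=2))
```

```text
0.9258154723747344 [ 0.43983145 -0.19173821  0.17816249]
expect nut px shift [[-1.14423038  2.5768702 ]]
```

View pics/c3.png

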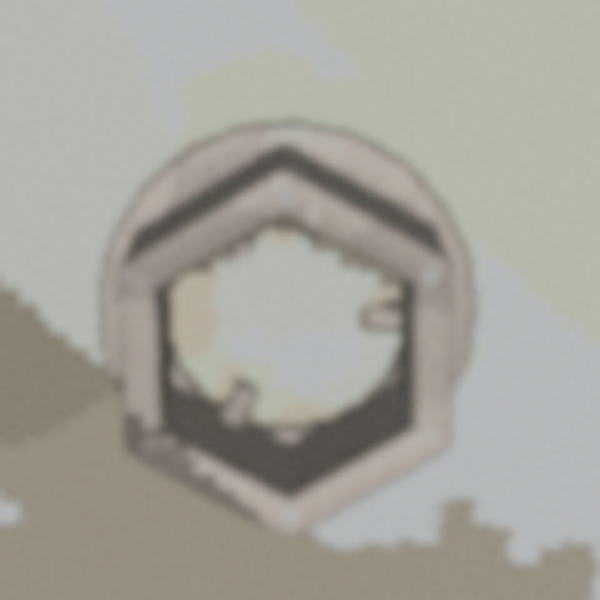

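The nut is unmoved and undamaged. I'll check where the shut fingertips really were by comparing their projection with the picture.

Run:
```python
from h import *; import pickle
g=pickle.load(open("w1.pkl","rb"))
t=np.array([0.43902429,-0.19372954,0.1796064])
for dz in(-.03,-.015,0,.01,.019,.03):print(dz,pix(g,[t-[0,0,dz]]))
x=np.array([-.185,.983,0])
print("pad edge at +x",[ (dz,pix(g,[t+.011*x-[0,0,dz]])) for dz in(-.02,0,.019)])
```

```text
-0.03 [[309.51475108 336.29969222]]
-0.015 [[309.71986853 315.6954687 ]]
0 [[309.88858177 298.74080987]]
0.01 [[309.98537241 289.01095596]]
0.019 [[310.06370128 281.13537106]]
0.03 [[310.14984327 272.47256149]]
pad edge at +x [(-0.02, array([[309.60996892, 296.26846811]])), (0, array([[309.85232179, 275.55673699]])), (0.019, array([[310.03412054, 260.01279924]]))]
```

Run:
```python
import cv2,numpy as np
x=cv2.imread("pics/x1.png")
d=np.zeros((600,800,3),np.uint8)
d[:,:400]=cv2.resize(x[150:300,180:280],(400,600),interpolation=2)
d[:,400:]=cv2.resize(x[400:550,100:200],(400,600),interpolation=2)
cv2.imwrite("pics/c4.png",d)
```

```text
(no output)
```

View pics/c4.png

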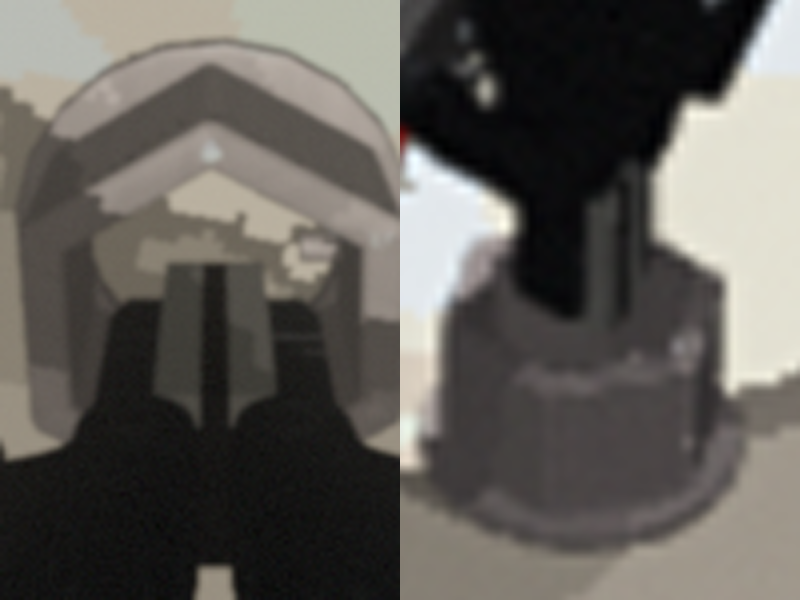

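The finger pads' front edge shows at about (311,288) in the full wrist image, well behind where the nominal tip would project. I'll cross-check with the scene camera, where the tip is at about (326,295).

Run:
```python
from h import *; from plant import manip
S=manip.grab_frame("scene")
x=np.array([-.185,.983,0]);t=np.array([.4404,-.1921,0])
for z in(.0105,.025,.035,.0415,.05):print(z,pix(S,[t+[0,0,z],t-.011*x+[0,0,z],t+.011*x+[0,0,z]]).round(1).tolist())
print("rim front z.038",pix(S,[(.44,-.1925,.038),(.44,-.2195,.038)]).round(1).tolist())
```

```text
0.0105 [[323.6, 302.5], [327.2, 304.8], [320.1, 300.2]]
0.025 [[323.7, 297.4], [327.3, 299.7], [320.2, 295.1]]
0.035 [[323.8, 293.8], [327.4, 296.1], [320.2, 291.5]]
0.0415 [[323.8, 291.4], [327.5, 293.7], [320.2, 289.2]]
0.05 [[323.9, 288.3], [327.5, 290.6], [320.3, 286.1]]
rim front z.038 [[323.8, 292.9], [331.0, 299.4]]
```

Both cameras agree: the shut tips stood at z ≈ 0.039 with the TCP at 0.0295. They are about 10 mm behind the TCP, not 19 mm ahead, so the jaws closed above the nut. I'll go deeper, in steps with force checks.

Request:
{"method": "move_arm", "body": {
  "rows": [
    [0,0,2.5,0,0,0,1],
    [0,0,3,0,0,0,1],
    [0,0,3,0,0,0,1],
    [0,0,3,0,0,0,1],
    [0,0,2.5,0,0,0,1],
    [0,0,1.5,0,0,0,1],
    [0,0,0.8,0,0,0,1],
    [0,0,0.4,0,0,0,1],
    [0,0,0,0,0,0,1]
  ]
}}

```text
time: 6.42
tool_pos: [0.4402, -0.192, 0.012]
tool_rot: [-0.001, 0.631, 0.776, -0.0]
contact_force: [0.1, 0.5, 0.6]
gripper_width: 1.0
grasp_force: 0.0
```

Request:
{"method": "move_arm", "body": {
  "rows": [
    [0,0,0.3,0,0,0,1],
    [0,0,0.3,0,0,0,1],
    [0,0,0,0,0,0,1]
  ]
}}

```text
time: 6.67
tool_pos: [0.4411, -0.1926, 0.0073]
tool_rot: [0.001, 0.631, 0.776, 0.0]
contact_force: [-0.5, 0.2, -0.3]
gripper_width: 0.998
grasp_force: 0.0
```

Request:
{"method": "move_arm", "body": {
  "rows": [
    [0,0,0,0,0,0,-1],
    [0,0,0,0,0,0,-1],
    [0,0,0,0,0,0,-1],
    [0,0,0,0,0,0,-1],
    [0,0,0,0,0,0,-1],
    [0,0,0,0,0,0,-1],
    [0,0,0,0,0,0,-1],
    [0,0,0,0,0,0,-1]
  ]
}}

```text
time: 7.33
tool_pos: [0.4414, -0.1928, 0.0076]
tool_rot: [0.001, 0.631, 0.776, 0.0]
contact_force: [0.2, 0.1, 6.5]
gripper_width: 0.618
grasp_force: 65.1
```

Gripped: width 0.618 is 52.5 mm and the force is 65 N. Now lifting and carrying over the stud.

Request:
{"method": "move_arm", "body": {
  "rows": [
    [0,0,-0.5,0,0,0,-1],
    [0,0,-1.2,0,0,0,-1],
    [0,0,-2.3,0,0,0,-1],
    [0,0,-2.5,0,0,0,-1],
    [0,0,-2.5,0,0,0,-1],
    [0,0,-2.0,0,0,0,-1],
    [0,0,-1.0,0,0,0,-1],
    [1.4,0.57,0,0,0,0,-1],
    [2.88,1.14,0,0,0,0,-1],
    [2.88,1.14,0,0,0,0,-1],
    [2.88,1.14,0,0,0,0,-1],
    [2.88,1.14,0,0,0,0,-1],
    [2.88,1.14,0,0,0,0,-1],
    [2.88,1.14,0,0,0,0,-1],
    [2.88,1.14,0,0,0,0,-1],
    [2.88,1.14,0,0,0,0,-1],
    [1.4,0.57,0,0,0,0,-1],
    [0,0,0,0,0,0,-1],
    [0,0,0,0,0,0,-1]
  ]
}}

```text
time: 8.92
tool_pos: [0.4874, 0.082, 0.1255]
tool_rot: [-0.001, 0.63, 0.776, -0.001]
contact_force: [0.3, -0.8, -1.2]
gripper_width: 0.622
grasp_force: 64.4
```

Run:
```python
from h import *; from plant import manip
s=manip.state();print(s['tool_pos'],s['joint_pos'],s['contact_force'],s['gripper_width'],s['grasp_force'])
f=manip.grab_frame("wrist");S=manip.grab_frame("scene")
print("wrist stud",pix(f,[(.489,.0822,.068),(.489,.0822,.028)]),"scene",pix(S,[(.489,.0822,.068)]))
d=np.zeros((480,800,3),np.uint8);d[:,:400]=cv2.resize(f["img"][140:380,210:410],(400,480),interpolation=2);d[:,400:]=cv2.resize(S["img"][190:286,240:320],(400,480),interpolation=2)
cv2.imwrite("pics/p1.png",d)
```

```text
[0.48744437 0.08199245 0.12545866] [ 1.62636688e-02 -1.80980142e-01  2.00594366e+00 -5.25913543e-04
  1.31935751e+00 -1.90843119e-01] [ 0.28776786 -0.80677774 -1.21677145] 0.6216351839405586 64.36724424362183
wrist stud [[313.25140717 254.66292441]
 [313.15477303 235.04606095]] scene [[279.64851094 222.86100069]]
```

View pics/p1.png

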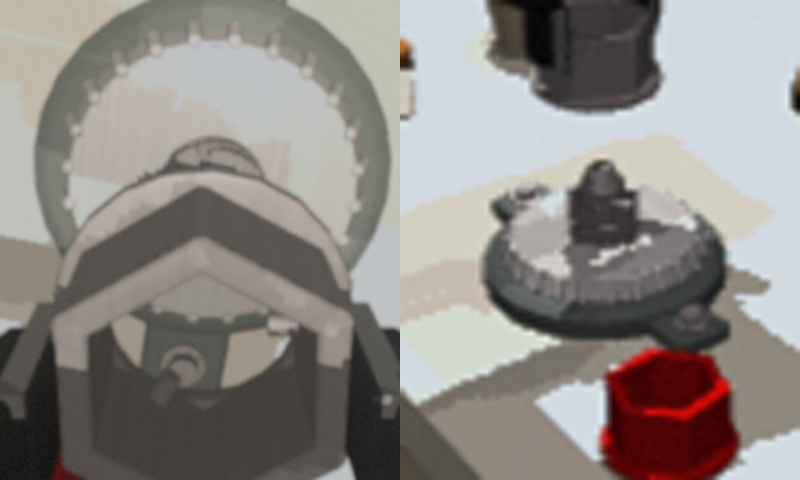

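The nut is level above the stud. The stud thread's centre is at crop x≈215 (full 317) against a predicted 313, so I shift about 3 mm along tool y and descend.

Request:
{"method": "move_arm", "body": {
  "rows": [
    [-0.06,0.3,0.5,0,0,0,-1],
    [0,0,1.5,0,0,0,-1],
    [0,0,1.5,0,0,0,-1],
    [0,0,1.0,0,0,0,-1],
    [0,0,0.8,0,0,0,-1],
    [0,0,0.6,0,0,0,-1],
    [0,0,0.3,0,0,0,-1],
    [0,0,0,0,0,0,-1]
  ]
}}

```text
time: 9.68
tool_pos: [0.4912, 0.0814, 0.0642]
tool_rot: [-0.0, 0.631, 0.776, -0.0]
contact_force: [-0.0, 0.0, -0.7]
gripper_width: 0.622
grasp_force: 64.4
```

Request:
{"method": "move_arm", "body": {
  "rows": [
    [0,0,0.2,0,0,0,-1],
    [0,0,0.2,0,0,0,-1],
    [0,0,0.2,0,0,0,-1],
    [0,0,0,0,0,0,-1]
  ]
}}

```text
time: 10.02
tool_pos: [0.4915, 0.0817, 0.0588]
tool_rot: [-0.0, 0.631, 0.776, 0.0]
contact_force: [0.2, -0.4, -1.6]
gripper_width: 0.62
grasp_force: 64.4
```

Request:
{"method": "move_arm", "body": {
  "rows": [
    [0,0,0.2,0,0,0,-1],
    [0,0,0.2,0,0,0,-1],
    [0,0,0.1,0,0,0,-1],
    [0,0,0,0,0,0,-1]
  ]
}}

```text
time: 10.35
tool_pos: [0.4907, 0.0826, 0.053]
tool_rot: [-0.001, 0.631, 0.776, 0.0]
contact_force: [-1.7, 5.1, -3.1]
gripper_width: 0.619
grasp_force: 64.4
```

Request:
{"method": "move_arm", "body": {
  "rows": [
    [0,0,0.1,0,0,0,-1],
    [0,0,0.1,0,0,0,-1],
    [0,0,0,0,0,0,-1]
  ]
}}

```text
time: 10.6
tool_pos: [0.4905, 0.0825, 0.0512]
tool_rot: [-0.002, 0.631, 0.776, -0.0]
contact_force: [-3.6, 5.2, 1.9]
gripper_width: 0.616
grasp_force: 64.7
```

Request:
{"method": "move_arm", "body": {
  "rows": [
    [0.12,-0.05,0,0,0,0,-1],
    [0,0,0.1,0,0,0,-1],
    [0,0,0,0,0,0,-1]
  ]
}}

```text
time: 10.85
tool_pos: [0.4907, 0.0829, 0.0507]
tool_rot: [-0.0, 0.631, 0.776, 0.0]
contact_force: [0.0, 3.0, -0.3]
gripper_width: 0.615
grasp_force: 64.7
```

Request:
{"method": "move_arm", "body": {
  "rows": [
    [0.08,0,0.1,0,0,0,-1],
    [0,0,0.1,0,0,0,-1],
    [0,0,0,0,0,0,-1]
  ]
}}

```text
time: 11.1
tool_pos: [0.4907, 0.0833, 0.0485]
tool_rot: [0.0, 0.631, 0.776, -0.0]
contact_force: [-0.2, 1.5, -1.4]
gripper_width: 0.62
grasp_force: 64.6
```

Request:
{"method": "move_arm", "body": {
  "rows": [
    [0,0,0.1,0,0,0,-1],
    [0,0,0,0,0,0,-1]
  ]
}}

```text
time: 11.27
tool_pos: [0.4906, 0.0833, 0.0475]
tool_rot: [0.0, 0.631, 0.776, -0.0]
contact_force: [0.5, 1.3, -1.6]
gripper_width: 0.62
grasp_force: 64.5
```

Request:
{"method": "move_arm", "body": {
  "rows": [
    [0,0,0.1,0,0,0,-1],
    [0,0,0,0,0,0,-1]
  ]
}}

```text
time: 11.43
tool_pos: [0.4906, 0.0834, 0.0466]
tool_rot: [0.0, 0.631, 0.776, -0.0]
contact_force: [-0.4, 0.6, -0.0]
gripper_width: 0.62
grasp_force: 64.5
```

Request:
{"method": "move_arm", "body": {
  "rows": [
    [0,0,0.1,0,0,0,-1],
    [0,0,0,0,0,0,-1]
  ]
}}

```text
time: 11.6
tool_pos: [0.4906, 0.0834, 0.0456]
tool_rot: [0.0, 0.631, 0.776, -0.0]
contact_force: [-0.8, 1.6, -1.1]
gripper_width: 0.617
grasp_force: 64.5
```

Request:
{"method": "move_arm", "body": {
  "rows": [
    [0,0,0.1,0,0,0,-1],
    [0,0,0,0,0,0,-1]
  ]
}}

```text
time: 11.77
tool_pos: [0.4906, 0.0834, 0.0446]
tool_rot: [0.0, 0.631, 0.776, -0.0]
contact_force: [-0.9, 2.0, -0.6]
gripper_width: 0.619
grasp_force: 64.5
```

Request:
{"method": "move_arm", "body": {
  "rows": [
    [0,0,0.1,0,0,0,-1],
    [0,0,0,0,0,0,-1]
  ]
}}

```text
time: 11.93
tool_pos: [0.4906, 0.0834, 0.0436]
tool_rot: [-0.0, 0.631, 0.776, -0.0]
contact_force: [0.3, 1.6, -1.8]
gripper_width: 0.614
grasp_force: 64.5
```

Request:
{"method": "move_arm", "body": {
  "rows": [
    [0,0,0.1,0,0,0,-1],
    [0,0,0,0,0,0,-1]
  ]
}}

```text
time: 12.1
tool_pos: [0.4906, 0.0835, 0.0426]
tool_rot: [-0.0, 0.631, 0.776, 0.0]
contact_force: [-0.6, 1.5, -1.2]
gripper_width: 0.615
grasp_force: 64.5
```

No resistance so far, and the pins are already some 5 mm below crest height, so they happened to meet the gaps. To follow the asked order, I'll lift clear of the crests, turn clockwise 45° on to the crest tops, and back off from there under light pressure.

Request:
{"method": "move_arm", "body": {
  "rows": [
    [0.04,0,-0.4,0,0,0,-1],
    [0,0,-0.5,0,0,0,-1],
    [0,0,-0.4,0,0,0,-1],
    [0,0,0,0,0,5,-1],
    [0,0,0,0,0,6,-1],
    [0,0,0,0,0,6,-1],
    [0,0,0,0,0,6,-1],
    [0,0,0,0,0,6,-1],
    [0,0,0,0,0,6,-1],
    [0,0,0,0,0,6,-1],
    [0,0,0,0,0,4,-1],
    [0,0,0,0,0,0,-1]
  ]
}}

```text
time: 13.1
tool_pos: [0.491, 0.0837, 0.0565]
tool_rot: [0.0, 0.88, 0.475, 0.0]
contact_force: [-0.1, 0.7, -0.8]
gripper_width: 0.613
grasp_force: 64.4
```

Request:
{"method": "move_arm", "body": {
  "rows": [
    [0,0,0.2,0,0,0,-1],
    [0,0,0.2,0,0,0,-1],
    [0,0,0.1,0,0,0,-1],
    [0,0,0,0,0,0,-1]
  ]
}}

```text
time: 13.43
tool_pos: [0.4902, 0.0838, 0.0504]
tool_rot: [-0.0, 0.88, 0.476, -0.0]
contact_force: [-0.6, 0.2, -1.9]
gripper_width: 0.614
grasp_force: 64.4
```

Request:
{"method": "move_arm", "body": {
  "rows": [
    [0,0,0.1,0,0,0,-1],
    [0,0,0.1,0,0,0,-1],
    [0,0,0,0,0,0,-1]
  ]
}}

```text
time: 13.68
tool_pos: [0.4907, 0.0839, 0.0495]
tool_rot: [-0.0, 0.88, 0.475, -0.0]
contact_force: [-2.3, -0.2, 4.3]
gripper_width: 0.623
grasp_force: 65.1
```

Request:
{"method": "move_arm", "body": {
  "rows": [
    [0,0,0.1,0,0,0,-1],
    [0,0,0,0,0,0,-1]
  ]
}}

```text
time: 13.85
tool_pos: [0.4908, 0.0839, 0.0493]
tool_rot: [-0.0, 0.88, 0.476, -0.0]
contact_force: [-5.5, -0.7, 9.3]
gripper_width: 0.615
grasp_force: 65.8
```

Resting on the crests: the TCP is at 0.0494 as predicted, at 9 N. Backing off under light pressure.

Request:
{"method": "move_arm", "body": {
  "rows": [
    [-0.04,-0.07,0,0,0,-3,-1],
    [0,0,0,0,0,-5,-1],
    [0,0,0,0,0,-5,-1],
    [0,0,0,0,0,-5,-1],
    [0,0,0,0,0,-5,-1],
    [0,0,0,0,0,0,-1]
  ]
}}

```text
time: 14.35
tool_pos: [0.4905, 0.0839, 0.0484]
tool_rot: [0.001, 0.767, 0.642, 0.001]
contact_force: [0.4, 1.0, 0.8]
gripper_width: 0.623
grasp_force: 64.7
```

Request:
{"method": "move_arm", "body": {
  "rows": [
    [0,0,0,0,0,-4,-1],
    [0,0,0,0,0,-4,-1],
    [0,0,0,0,0,-4,-1],
    [0,0,0,0,0,0,-1]
  ]
}}

```text
time: 14.68
tool_pos: [0.4893, 0.0839, 0.0473]
tool_rot: [-0.0, 0.696, 0.718, -0.0]
contact_force: [-0.1, -0.5, -1.8]
gripper_width: 0.618
grasp_force: 64.4
```

It dropped past the crest height, so I lower it to the groove floor.

Request:
{"method": "move_arm", "body": {
  "rows": [
    [0,0,0.2,0,0,0,-1],
    [0,0,0.2,0,0,0,-1],
    [0,0,0.1,0,0,-2,-1],
    [0,0,0,0,0,0,-1]
  ]
}}

```text
time: 15.02
tool_pos: [0.4893, 0.0839, 0.0421]
tool_rot: [-0.0, 0.684, 0.73, -0.0]
contact_force: [-0.7, -0.1, -1.2]
gripper_width: 0.622
grasp_force: 64.4
```

Request:
{"method": "move_arm", "body": {
  "rows": [
    [0,0,0.1,0,0,0,-1],
    [0,0,0.1,0,0,0,-1],
    [0,0,0,0,0,0,-1]
  ]
}}

```text
time: 15.27
tool_pos: [0.4896, 0.0839, 0.0405]
tool_rot: [-0.0, 0.684, 0.73, -0.0]
contact_force: [0.2, -0.8, -1.6]
gripper_width: 0.621
grasp_force: 64.4
```

Request:
{"method": "move_arm", "body": {
  "rows": [
    [0,0,0.1,0,0,0,-1],
    [0,0,0,0,0,0,-1]
  ]
}}

```text
time: 15.43
tool_pos: [0.4899, 0.0839, 0.0401]
tool_rot: [0.0, 0.684, 0.73, -0.0]
contact_force: [-0.9, -0.3, 0.5]
gripper_width: 0.612
grasp_force: 64.7
```

Request:
{"method": "move_arm", "body": {
  "rows": [
    [0,0,0.08,0,0,0,-1],
    [0,0,0,0,0,0,-1]
  ]
}}

```text
time: 15.6
tool_pos: [0.49, 0.0839, 0.0399]
tool_rot: [-0.0, 0.684, 0.73, -0.0]
contact_force: [-3.3, -0.3, 5.7]
gripper_width: 0.619
grasp_force: 65.3
```

On the groove floor: TCP 0.040, underside 4.5 mm above the die. Now clockwise, feeding down the ramp.

Request:
{"method": "move_arm", "body": {
  "rows": [
    [0,-0.05,0,0,0,4,-1],
    [0,0,0.02,0,0,5,-1],
    [0,0,0.03,0,0,5,-1],
    [0,0,0.03,0,0,5,-1],
    [0,0,0,0,0,0,-1]
  ]
}}

```text
time: 16.02
tool_pos: [0.4903, 0.0839, 0.0391]
tool_rot: [0.001, 0.795, 0.606, 0.001]
contact_force: [-0.1, -0.0, 3.0]
gripper_width: 0.619
grasp_force: 64.8
```

Request:
{"method": "move_arm", "body": {
  "rows": [
    [0,0,0.03,0,0,5,-1],
    [0,0,0.03,0,0,5,-1],
    [0,0,0.03,0,0,5,-1],
    [0,0,0,0,0,0,-1]
  ]
}}

```text
time: 16.35
tool_pos: [0.4899, 0.0839, 0.0378]
tool_rot: [0.0, 0.867, 0.498, 0.001]
contact_force: [-0.5, 0.0, 1.8]
gripper_width: 0.62
grasp_force: 64.8
```

Request:
{"method": "move_arm", "body": {
  "rows": [
    [0,0,0.05,0,0,5,-1],
    [0,0,0.05,0,0,5,-1],
    [0,0,0.05,0,0,5,-1],
    [0,0,0,0,0,0,-1]
  ]
}}

```text
time: 16.68
tool_pos: [0.49, 0.0839, 0.0365]
tool_rot: [0.0, 0.924, 0.382, 0.001]
contact_force: [0.2, 0.3, 3.8]
gripper_width: 0.618
grasp_force: 65.0
```

Request:
{"method": "move_arm", "body": {
  "rows": [
    [0,0,0.03,0,0,4,-1],
    [0,0,0.03,0,0,4,-1],
    [0,0,0.03,0,0,4,-1],
    [0,0,0,0,0,0,-1]
  ]
}}

```text
time: 17.02
tool_pos: [0.4898, 0.0839, 0.0357]
tool_rot: [0.0, 0.959, 0.283, 0.001]
contact_force: [-0.7, 0.3, 5.2]
gripper_width: 0.617
grasp_force: 65.1
```

Request:
{"method": "move_arm", "body": {
  "rows": [
    [0,0,0.02,0,0,4,-1],
    [0,0,0,0,0,4,-1],
    [0,0,0,0,0,0,-1]
  ]
}}

```text
time: 17.27
tool_pos: [0.49, 0.084, 0.0357]
tool_rot: [0.0, 0.976, 0.216, 0.001]
contact_force: [0.2, -0.8, 5.3]
gripper_width: 0.621
grasp_force: 65.2
```

```bash
python3 -c "
from plant import manip
s=manip.state();print(s['tool_pos'],s['contact_force'],s['ft_torque'],s['joint_pos'])"
```

```text
[0.49004863 0.08396261 0.03566386] [ 0.17200661 -0.80027498  5.25314876] [-0.05423241  0.1011231  -0.05918784] [ 1.97766295e-02 -5.33104175e-02  2.05584383e+00  2.13075437e-04
  1.13750734e+00  1.15549946e+00]
```

Request:
{"method": "move_arm", "body": {
  "rows": [
    [0,0,0.02,0,0,3,-1],
    [0,0,0,0,0,3,-1],
    [0,0,0,0,0,0,-1]
  ]
}}

```text
time: 17.52
tool_pos: [0.4901, 0.0842, 0.0357]
tool_rot: [-0.0, 0.986, 0.165, 0.001]
contact_force: [-1.4, 0.9, 6.6]
gripper_width: 0.62
grasp_force: 65.3
```

```bash
python3 -c "
from plant import manip
s=manip.state();print(s['tool_pos'],s['contact_force'],s['ft_torque'],s['joint_pos'])"
```

```text
[0.49006353 0.08424397 0.03566702] [-1.35966777  0.89232665  6.64309112] [-0.00042685  0.22609344 -0.31219247] [ 2.01042850e-02 -5.31654020e-02  2.05569912e+00  6.75053217e-04
  1.13756579e+00  1.25963488e+00]
```

The height has stopped falling (0.0357) while turning continues, with low torque and a steady 6 N, so the flange is home. Releasing and rising.

Request:
{"method": "move_arm", "body": {
  "rows": [
    [0,0,-0.04,0,0,0,-1],
    [0,0,0,0,0,0,1],
    [0,0,0,0,0,0,1],
    [0,0,0,0,0,0,1],
    [0,0,0,0,0,0,1],
    [0,0,0,0,0,0,1],
    [0,0,0,0,0,0,1],
    [0,0,-0.3,0,0,0,1],
    [0,0,-1,0,0,0,1],
    [0,0,-2,0,0,0,1],
    [0,0,-3,0,0,0,1],
    [0,0,-3,0,0,0,1],
    [0,0,-3,0,0,0,1],
    [0,0,-2,0,0,0,1],
    [0,0,0,0,0,0,1],
    [0,0,0,0,0,0,1]
  ]
}}

```text
time: 18.85
tool_pos: [0.4904, 0.0839, 0.1804]
tool_rot: [0.0, 0.987, 0.163, 0.002]
contact_force: [0.6, -0.1, -1.4]
gripper_width: 1.002
grasp_force: 0.0
```

Run:
```python
from h import *; from plant import manip
f=manip.grab_frame("wrist");S=manip.grab_frame("scene")
d=np.zeros((480,800,3),np.uint8);d[:,:400]=cv2.resize(f["img"][100:340,210:410],(400,480),interpolation=2);d[:,400:]=cv2.resize(S["img"][190:286,240:320],(400,480),interpolation=2)
cv2.imwrite("pics/p2.png",d)
```

```text
(no output)
```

View pics/p2.png

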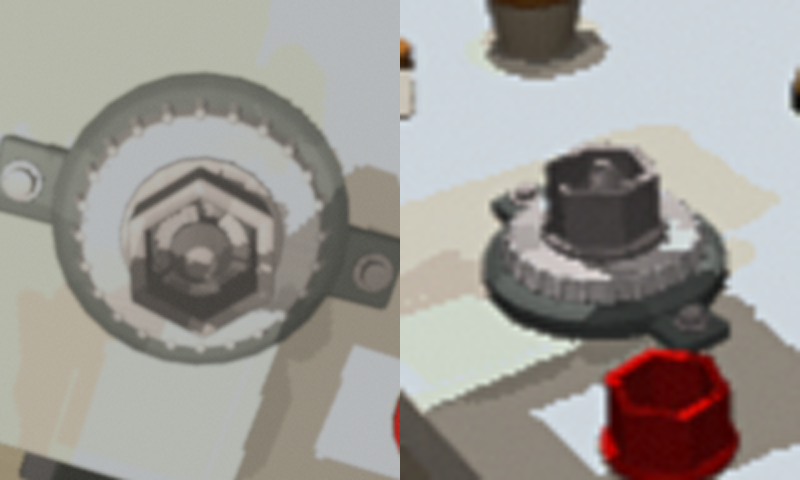

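The nut (wrist panel about (200,245)) is centred on the stud with its flange flat on the die, and the red decoy hasn't moved. Handing in.

```bash
python3 -c "
from plant import manip
print(manip.job_done())"
```

```text
the job is handed in; nothing more can be done
None
```

The nut is threaded on to the stud and released, with its flange home on the die by force, height and the last pictures; I handed it in after about 19 s of arm time, wrist force at most 10 N in the readings I took.

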